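# Turn a castle nut to the next slot and lock it with the cross pin

### The arm

A 6-joint arm with a two-finger parallel gripper is mounted at the origin on a cart in front of the work surface, level with it; the furniture and walls round the work are solid. World frame = base frame: x ahead of the robot, y to its left, z up, the work surface at z = 0. Lengths are in m, angles in degrees, forces in N, time in s.
With the tool pointing down it reaches from about 0.3 to 0.75 m from the base axis. Payload 8.5 kg.
Tool frame: the origin (TCP) lies midway between the tips of the shut fingers; the grasp point (between the pads) lies 19 mm behind it (env.tcp_to_grasp is the z of the grasp point in the tool frame, in m); z points along the fingers, y is the line along which they close (so a half turn about z gives the same grasp; the last joint's range is limited). The gripper opens to 85 mm and grips with 20 to 120 N. Pads are 22 mm wide; open, the fingers measure 114 mm over their backs; the gripper's body (76 mm by 85 mm) begins 54 mm behind the grasp point. The pads swing forward as they close: fully open they stand 13 mm farther back than shut.
Start: joints at [52.294, 21.807, 74.336, -0, 83.858, -12.336], TCP at [0.236, 0.497, 0.197] pointing down, gripper open.
Joint ranges: [-178.18, 178.18], [-50.72, 133.34], [12.68, 142.11], [-81.47, 261.47], [9.98, 163.14], [-165.26, 165.26]. Speed limits (degrees/s): [136.94, 136.94, 180, 180, 180, 180].

### API

Orientations are given as a 3x3 rotation matrix whose columns are the frame's x, y, z axes.
In Python, from rig import env, imaging, job, models gives the robot as it stands. The module is installed in compiled form; this text tells all that it offers.
- The arm moves only by the tool jog_arm, never from a script. Its argument "plan" is text: rows parted by semicolons, each of 7 numbers parted by spaces: the turn, a rotation vector about the tool's x, y, z in degrees, then the shift along the tool's x, y, z in cm, then the closure in counts, from 0 (fully open) to 255 (shut). In form: rx ry rz x y z claw; .... A call has 1 to 10 rows; each row shifts and turns the commanded pose from where the row before left it, along the tool's axes as they then stand; what a row does not reach is not made up. A row lasts 1/12 s, in which the tool goes at most 41.7 mm and 7.16 degrees, less where a joint would pass 70% of its speed; a pose out of reach is approached as far as the arm can. A call with a gripper value outside its range is refused whole. The fingers move at their own pace and stop on an object; "grip_force" is the grip in N (left out, the last holds). Time passes only in rows, so rows that do not move let the fingers close. It gives the time, the measured TCP pose, the force, the opening and the grip force at its end, in the units of the state.
- env.observe(): the state, without advancing time (a new reading comes with each control period).
- imaging.get_image(name): name is "scene" or "top"; returns a dict with "pixels" (420x560x3 uint8, red, green, blue), "depth" (420x560 float32, m along the optical axis (not along the pixel's ray), 0 where there is no reading), "fov_y" (degrees; the focal length in pixels is half the picture's height over the tangent of half this angle, whatever the lens; pixels are square), "cx", "cy" (the principal point, pixels), "world_from_camera" (4x4, takes a point from camera to world coordinates). Camera axes: x right, y down, z forward; pixel columns grow to the right and rows downward; lengths in m; the calibration is good to about 2 mm. A picture is of the moment at which its call begins.
- job.close_job(): hands the job in; it is judged then, once.
Trained networks look in the newest picture that a camera, given by its name, has taken for a name from the list of things; names that differ only in an ending like _2 or _b are one class to them, and where a whole thing is asked for, a point or a joint stands for the part that bears it (a point fixed in the world has none). Each returns a list of dicts, best first, with "confidence" (0 to 1); they miss things now and then, are a little off and sometimes report something else, mostly with a low value. They report only what shows in the picture. A call takes as long as a camera call. They do not tell look-alikes from the thing itself.
- models.outline_of(camera, query): "region" (420x560 bool, what is visible of it) and "bbox" ([centre column, centre row, width, height] in pixels, round what is visible of it).
- models.tip_of(camera, query): "at" ([column, row] in pixels: a listed point, or the origin of a listed thing).
The state is a dict: "time_s": time; "q": joint angles; "qvel": joint speeds; "joint_efforts": joint torques, N m; "position": TCP position; "tool_rot": TCP orientation; "ft_force": force on the tool from outside, world axes, zero at the start; "wrist_torque": the same for the moment, N m; "grip_width": finger opening in m; "gripper_force": force on a finger pad.
Only numpy, scipy, OpenCV 4.12 (cv2) and the standard library are available. Lean on these libraries where they do the work, as an engineer would, in place of code of your own. Each camera call takes 0.05 s, during which the arm holds its last target. There are 200 camera calls.

### The job

Tighten the castle nut on the spindle stand: turn it clockwise (seen from above), never backing it off, just to the next slot that lines up with the cross hole, where the spring-loaded lock pin at its side snaps into the slot, and stop there without straining the pin or leaving it pinched by the nut. Then push the pin's black knob gently fully home, so that the pin goes right through slot and spindle, let go, and leave the other things alone.

Things in the scene. Friction and masses are not known exactly. Their poses are not given: they have to be found in the camera images.
- stand: grey stand, fixed. Origin on the table under the vertical spindle axis; lock pin along its +y, knob outward. Base plate x +-55 mm, y -56 to +80 mm, 12 mm thick (bolt heads to 17). Spindle 21 mm thick, top at 78 mm; cross hole along y at 69 mm above the table. Pin's guide block: 26 mm wide (x), y = 40 to 62 mm with its washer, top at 80 mm.
- nut_centre (a point): centre of the castle nut's round knurled steel body (56 mm diameter, 42 to 62 mm above the table, free all round), on the spindle axis. On it a crown of 40 mm diameter, up to 76 mm above the table, with six radial slots 8 mm wide, every 60 degrees. The axes stay with the stand and do not turn with the nut.
- nut (a joint): turn of the nut, rad, 0 at the start, growing clockwise seen from above. Friction about 0.35 N m; stays where left. Not referred to the slots, which stand differently at every start: the next lines up 0.35 to 0.78 rad on. The pin snaps in some 0.05 rad before mid-slot, from 0.05 rad past it the slot's wall pinches it; it gives sideways about 1 mm at 10 N, felt on the nut as 0.2 N m.
- lock_pin (a joint): slide of the 6 mm steel lock pin toward the spindle, m: 0 at the start (tip pressed by its spring on a tooth of the crown), about 0.019 once snapped into a slot, 0.040 fully home: knob against the rubber washer on the guide block, which yields about 2 mm at 25 N. From 0.019 on it is pushed with 2 to 3 N and stays where left.
- knob_face (a point): centre of the outer, upright flat face of the pin's black round knob (26 mm diameter, 10 mm thick), 69 mm above the table; at the start 112 mm from the spindle axis along the stand's +y, 72 mm when home. Axes as the stand's: pushed in along -y. Moves with the pin. Free space beyond and below the knob.
- driver_red: bystander: screwdriver with red handle, 167 mm long, 22 mm high, lying along its own y; origin at the middle of its underside.
- comb_0: bystander: harmonica comb with reed plates, 128 x 12 x 34 mm, standing on its long edge along its own x; origin at the centre of its underside.
- blank_pack: bystander: blue pack of thin metal blanks, 131 (own x) x 55 x 36 mm, lying; origin at the centre of its underside.
Mind the look-alikes: they are no part of the job. What is meant by the stand is not pink, and is the smaller of those in its own colour.

How it is judged:
By the outcome, as a careful person would: the job done as asked, in the order asked, and still so for the second after the job is handed in, with the robot touching nothing.
It also fails if it takes over 64 s, if anything falls off the work surface, if the arm or the gripper's body presses on something with over 40 N, if the wrist force passes 120 N, or if a joint passes its speed limit or range.

## Working session

There is one attempt and no reset: what is moved stays moved. The work goes in short steps, Python scripts to look and compute and a tool call to move; the robot and the scene stay as the last step left them, time stands still between calls to the robot, and variables do not carry over. Pictures are saved under pics/ and viewed, at most 10 in all, crops included, and the job is handed in when it is done.

Besides the shell and the picture viewer there is one more tool, called after "Request:" as name(argument=value, ...) on one line, values as JSON. jog_arm: Moves the arm, as the interface text tells. Its arguments: {"type":"object","properties":{"plan":{"type":"string"},"grip_force":{"type":"number"}},"required":["plan"]}

```bash
mkdir -p pics; cat > h.py <<'E'
import numpy as np, cv2
from rig import env, imaging, job, models
def pts(im):
    h,w=im['depth'].shape; f=h/2/np.tan(np.radians(im['fov_y']/2))
    u,v=np.meshgrid(np.arange(w),np.arange(h)); d=im['depth']
    P=np.stack([(u-im['cx'])/f*d,(v-im['cy'])/f*d,d,np.ones_like(d)],-1)
    return (P@im['world_from_camera'].T)[...,:3]
def ray(im,u,v,z):
    h=im['depth'].shape[0]; f=h/2/np.tan(np.radians(im['fov_y']/2)); T=im['world_from_camera']
    d=T[:3,:3]@np.array([(u-im['cx'])/f,(v-im['cy'])/f,1]); o=T[:3,3]
    return o+d*(z-o[2])/d[2]
def save(n,px): cv2.imwrite('pics/'+n+'.png',px[...,::-1])
E
python3 - <<'E'
from h import *
print(env.observe(),env.tcp_to_grasp)
for c in ['scene','top']:
    im=imaging.get_image(c); save(c+'0',im['pixels']); print(c,im['fov_y'],im['world_from_camera'].round(3).tolist())
    for q in ['stand','nut_centre','knob_face','driver_red','comb_0','blank_pack']:
        z={'nut_centre':.062,'knob_face':.069}.get(q,0)
        for r in models.tip_of(c,q)[:4]: print(q,np.round(r['at'],1),round(r['confidence'],2),ray(im,*r['at'],z).round(3))
E
```

```text
{'time_s': 0.0, 'q': array([ 5.22921947e+01,  2.18416274e+01,  7.43865759e+01, -1.11906193e-03,
        8.38572657e+01, -1.23359214e+01]), 'qvel': array([-0.00704428,  0.01362979, -0.01908955,  0.00580288,  0.02634188,
        0.01545586]), 'joint_efforts': array([ 9.61653022e-04, -4.48439169e+01, -2.31288332e+01, -6.99868519e-05,
        4.52182285e-03, -9.74526017e-06]), 'position': array([0.2354592 , 0.49666168, 0.19659512]), 'tool_rot': array([[-9.03546438e-01,  4.28489242e-01, -8.97021306e-04],
       [ 4.28490076e-01,  9.03545701e-01, -1.19203286e-03],
       [ 2.99726487e-04, -1.46142177e-03, -9.99998887e-01]]), 'ft_force': array([ 0.11222298, -0.30508348, -0.15837789]), 'wrist_torque': array([ 0.02442403, -0.00746581,  0.02914279]), 'gripper_force': 0.0, 'grip_width': 0.08516792793450087} -0.0187
scene 56.27094172244652 [[0.858, -0.37, 0.355, 0.255], [-0.513, -0.622, 0.591, -0.471], [0.002, -0.689, -0.724, 0.752], [0.0, 0.0, 0.0, 1.0]]
stand [181.6 194.5] 0.8 [0.434 0.343 0.   ]
stand [254.7 237. ] 0.61 [0.534 0.104 0.   ]
nut_centre [311.5 342.4] 0.97 [ 0.479 -0.221  0.062]

[... 475 characters left out ...]
0.068], [-0.037, -0.064, -0.997, 0.942], [0.0, 0.0, 0.0, 1.0]]
stand [185.6 275.5] 0.88 [0.441 0.331 0.   ]
stand [413.3 256.2] 0.72 [ 0.479 -0.228  0.   ]
stand [275.5 237.3] 0.6 [0.531 0.106 0.   ]
nut_centre [421.3 258.2] 0.93 [ 0.477 -0.227  0.062]
nut_centre [276.1 239. ] 0.76 [0.527 0.102 0.062]
nut_centre [315.7 151.5] 0.65 [0.729 0.006 0.062]
nut_centre [172.9 278.8] 0.6 [0.44  0.343 0.062]
knob_face [226.9 246.8] 0.64 [0.512 0.215 0.069]
knob_face [357.7 269.6] 0.59 [ 0.455 -0.081  0.069]
knob_face [130.2 299.2] 0.46 [0.396 0.44  0.069]
driver_red [229.  146.6] 0.75 [0.762 0.219 0.   ]
comb_0 [178.4 200.2] 0.57 [0.629 0.348 0.   ]
blank_pack [319.1 153.2] 0.95 [ 0.739 -0.007  0.   ]
```

View pics/scene0.png

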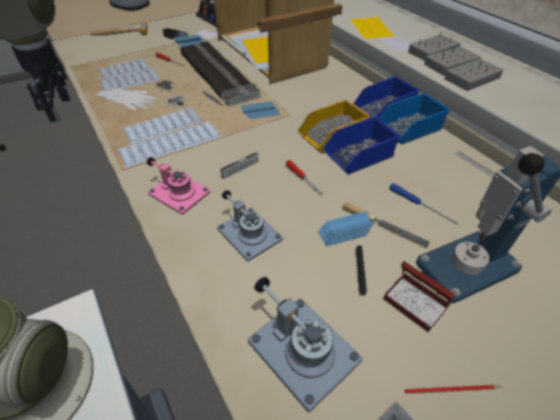

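View pics/top0.png

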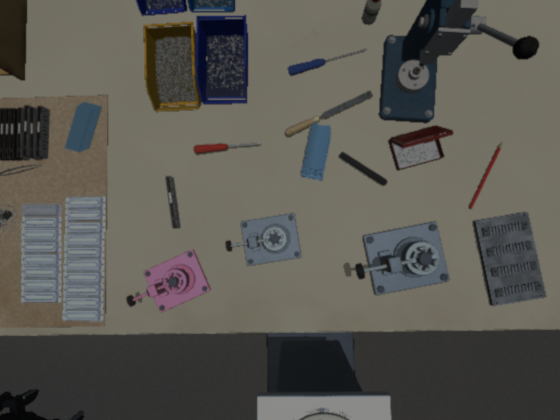

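Candidates in the scene view are the pink stand (180,182), the small grey stand (250,223) and the large grey stand (311,342). Knobs show at (150,161), (226,194) and (262,283). In the top view the stands are at (175,280), (273,238) and (420,258). By the description I choose the small grey one, and I'll check its size in a crop and refine its pose.

```bash
python3 - <<'E'
from h import *
ims={c:imaging.get_image(c) for c in ['scene','top']}
tiles=[]
for c,(u,v) in {'scene':(248,222),'top':(265,240)}.items():
    im=ims[c]; P=pts(im); 
    m=(np.hypot(P[...,0]-.525,P[...,1]-.12)<.16)&(im['depth']>0)
    z=P[...,2]
    pl=m&(z>.007)&(z<.017); q=P[pl]
    r=cv2.minAreaRect(q[:,:2].astype(np.float32)*1000); print(c,'plate',r)
    cr=m&(z>.070)&(z<.085); print('high pts',cr.sum())
    body=m&(z>.055)&(z<.066)&(np.hypot(P[...,0]-.527,P[...,1]-.1)<.04); print('nut ring',body.sum(),np.median(P[body],0).round(4))
    top=m&(z>.066)&(z<.085)&(np.hypot(P[...,0]-.527,P[...,1]-.1)<.026); print('crown',P[top].mean(0).round(4))
    kn=m&(z>.05)&(P[...,1]>.185)&(P[...,1]<.24); print('knob',kn.sum(),P[kn].min(0).round(4),P[kn].max(0).round(4),P[kn].mean(0).round(4))
    x=im['pixels'][v-50:v+50,u-62:u+62]; tiles.append(cv2.resize(x,None,fx=4.5,fy=4.5,interpolation=cv2.INTER_CUBIC)); 
t=np.hstack(tiles); save('crop',cv2.resize(t,(800,int(800*t.shape[0]/t.shape[1]))))
E
```

```text
scene plate ((527.031005859375, 116.02610778808594), (111.1873779296875, 136.36135864257812), 8.077873229980469)
high pts 338
nut ring 201 [0.5207 0.0901 0.0616]
crown [0.5271 0.1026 0.0748]
knob 84 [0.5015 0.1856 0.0592] [0.5264 0.2166 0.0826] [0.5128 0.2051 0.0734]
top plate ((494.49066162109375, 105.82548522949219), (240.48948669433594, 195.10887145996094), 82.76902770996094)
high pts 393
nut ring 274 [0.5314 0.1049 0.0633]
crown [0.5275 0.1065 0.0766]
knob 84 [0.5021 0.1868 0.0606] [0.525  0.2184 0.0849] [0.5142 0.2071 0.0772]
```

View pics/crop.png

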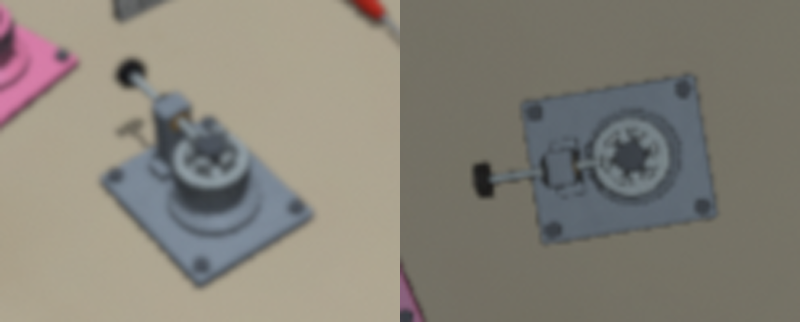

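The crop confirms the choice: small grey stand, plate 111 x 136 mm, with yaw about +8°. Its origin is near (0.528, 0.104), and the knob face near (0.513, 0.216) fits 112 mm. Next I estimate the slot phase and the height around the nut while I move in above it.

```bash
python3 - <<'E'
from h import *
im0=imaging.get_image('top'); im1=imaging.get_image('scene')
o=np.array([.528,.104]); 
for im,n in [(im0,'top'),(im1,'scene')]:
    T=np.linalg.inv(im['world_from_camera']); f=210/np.tan(np.radians(im['fov_y']/2)); g=cv2.cvtColor(im['pixels'],cv2.COLOR_RGB2GRAY).astype(np.float32)
    for off in [(0,0),(0,.002),(0,-.002),(-.002,0)]:
        th=np.arange(0,360,2.); prof=np.zeros_like(th)
        for r in [.014,.016,.018]:
            a=np.radians(th+8); w=np.stack([o[0]+off[0]+r*np.cos(a),o[1]+off[1]+r*np.sin(a),np.full_like(a,.076),np.ones_like(a)])
            c=T@w; u=(c[0]/c[2]*f+im['cx']).astype(np.float32); v=(c[1]/c[2]*f+im['cy']).astype(np.float32)
            prof+=cv2.remap(g,u[None],v[None],cv2.INTER_LINEAR)[0]
        F=np.sum((prof-prof.mean())*np.exp(-6j*np.radians(th))); 
        # slots dark: min phase ; angle of slot mod 60 in stand frame
        s=((-np.degrees(np.angle(F))+180)/6)%60   # placeholder sign fixed below
        ph=np.degrees(np.angle(np.sum((prof-prof.mean())*np.exp(6j*np.radians(th)))))
        print(n,off,'slot at',(((ph+180)/6)%60).round(1),'cw turn to y axis',((((ph+180)/6)-90)%60).round(1),abs(F).round(0))
    P=pts(im); R=np.hypot(P[...,0]-.528,P[...,1]-.104)
    print(n,[ (r,np.percentile(P[...,2][(R>r-.002)&(R<r+.002)&(im['depth']>0)],[15,50]).round(3).tolist()) for r in (.024,.032,.036,.04,.045)])
E
```

```text
top (0, 0) slot at 37.8 cw turn to y axis 7.8 2815.0
top (0, 0.002) slot at 37.7 cw turn to y axis 7.7 3568.0
top (0, -0.002) slot at 37.7 cw turn to y axis 7.7 1249.0
top (-0.002, 0) slot at 39.4 cw turn to y axis 9.4 1560.0
top [(0.024, [0.062, 0.064]), (0.032, [0.02, 0.023]), (0.036, [0.013, 0.016]), (0.04, [0.012, 0.014]), (0.045, [0.012, 0.014])]
scene (0, 0) slot at 3.2 cw turn to y axis 33.2 2113.0
scene (0, 0.002) slot at 5.0 cw turn to y axis 35.0 3041.0
scene (0, -0.002) slot at 57.2 cw turn to y axis 27.2 832.0
scene (-0.002, 0) slot at 6.2 cw turn to y axis 36.2 1274.0
scene [(0.024, [0.026, 0.039]), (0.032, [0.015, 0.021]), (0.036, [0.011, 0.015]), (0.04, [0.011, 0.013]), (0.045, [0.011, 0.013])]
```

Request:
jog_arm(plan="0 0 6.15 0 0 0 0;0 0 6.15 0 0 0 0;0 0 6.15 0 0 0 0;0 0 6.15 0 0 0 0;0 0 0 -3 -0.17 0 0;0 0 0 -3 -0.17 0 0;0 0 0 -3 -0.17 0 0;0 0 0 -3 -0.17 0 0;0 0 0 -3 -0.17 0 0;0 0 0 -3 -0.17 0 0", grip_force=60)

```text
time_s: 1.73
position: [0.3442, 0.3513, 0.1974]
tool_rot: [[-0.643, 0.766, 0.0], [0.766, 0.643, 0.0], [-0.0, 0.0, -1.0]]
ft_force: [0.5, 1.1, -0.6]
grip_width: 0.0851
gripper_force: 0.0
```

Request:
jog_arm(plan="0 0 0 -3 -0.18 0 0;0 0 0 -3 -0.18 0 0;0 0 0 -3 -0.18 0 0;0 0 0 -3 -0.18 0 0;0 0 0 -3 -0.18 0 0;0 0 0 -3 -0.18 0 0;0 0 0 -3 -0.18 0 0;0 0 0 -3 -0.18 0 0;0 0 0 -3 -0.18 0 0;0 0 0 -3.9 -0.2 0 0")

```text
time_s: 2.57
position: [0.5286, 0.1036, 0.1975]
tool_rot: [[-0.644, 0.765, 0.0], [0.765, 0.644, 0.0], [0.0, 0.0, -1.0]]
ft_force: [0.7, 1.6, 0.5]
grip_width: 0.0856
gripper_force: 0.0
```

Request:
jog_arm(plan="0 0 0 0 0 0 0;0 0 0 0 0 0 0;0 0 0 0 0 0 0")

```text
time_s: 2.82
position: [0.5281, 0.1045, 0.1971]
tool_rot: [[-0.643, 0.766, -0.001], [0.766, 0.643, 0.0], [0.001, -0.0, -1.0]]
ft_force: [-0.3, 0.5, 0.3]
grip_width: 0.0851
gripper_force: 0.0
```

Request:
jog_arm(plan="0 0 0 0 0 2.5 0;0 0 0 0 0 2.5 0;0 0 0 0 0 2.5 0;0 0 0 0 0 2.5 0;0 0 0 0 0 2 0;0 0 0 0 0 2 0;0 0 0 0 0 1.5 0;0 0 0 0 0 1.3 0;0 0 0 0 0 0 0;0 0 0 0 0 0 0")

```text
time_s: 3.65
position: [0.5279, 0.1052, 0.0294]
tool_rot: [[-0.644, 0.765, -0.001], [0.765, 0.644, 0.0], [0.001, -0.0, -1.0]]
ft_force: [-0.4, -0.7, 0.9]
grip_width: 0.0852
gripper_force: 0.0
```

```bash
python3 - <<'E'
from h import *
s=env.observe(); print(s['position'],s['ft_force'],s['wrist_torque'])
ims=[imaging.get_image(c)['pixels'] for c in ['scene','top']]
t=np.hstack([cv2.resize(ims[0][140:280,150:350],(400,280)),cv2.resize(ims[1][170:310,165:365],(400,280))]); save('low',t)
E
```

```text
[0.52786524 0.10519481 0.0294291 ] [-0.35129294 -0.67745834  0.91327005] [-0.02053745  0.01645893  0.02949826]
```

View pics/low.png

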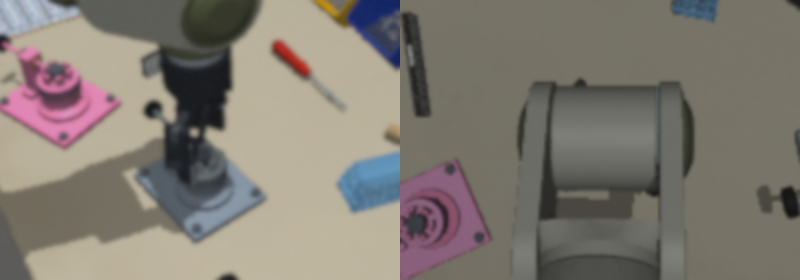

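The gripper straddles the nut cleanly. The knob is visible in the scene view at about (226,195) full frame; the top view is blocked by the arm. Closing.

Request:
jog_arm(plan="0 0 0 0 0 0 255;0 0 0 0 0 0 255;0 0 0 0 0 0 255;0 0 0 0 0 0 255;0 0 0 0 0 0 255;0 0 0 0 0 0 255;0 0 0 0 0 0 255;0 0 0 0 0 0 255", grip_force=60)

```text
time_s: 4.42
position: [0.5295, 0.1049, 0.0303]
tool_rot: [[-0.643, 0.766, 0.003], [0.766, 0.643, 0.001], [-0.001, 0.003, -1.0]]
ft_force: [1.4, 4.0, 5.7]
grip_width: 0.0373
gripper_force: 59.4
```

```bash
cat > k.py <<'E'
from h import *
s=env.observe(); R=s['tool_rot']; print('t',round(s['time_s'],2),'yaw',np.degrees(np.arctan2(R[1,1],R[0,1])).round(2),s['position'].round(4),'F',s['ft_force'].round(1),'M',s['wrist_torque'].round(2),'w',s['grip_width'].round(4),s['gripper_force'].round(1))
im=imaging.get_image('scene'); P=pts(im); d=np.array([-.1405,.990])
y=(P[...,0]-.528)*d[0]+(P[...,1]-.104)*d[1]; x=(P[...,0]-.528)*.990+(P[...,1]-.104)*.1405
m=(abs(x)<.018)&(y>.064)&(y<.125)&(P[...,2]>.05)&(P[...,2]<.09)&(im['pixels'].max(-1)<60)
print('knob n',m.sum(),'y pct',np.percentile(y[m],[10,50,90]).round(4),'x',np.median(x[m]).round(4), 'z',np.median(P[...,2][m]).round(4))
E
python3 k.py
```

```text
Traceback (most recent call last):
  File "k.py", line 2, in <module>
    s=env.observe(); R=s['tool_rot']; print('t',round(s['time_s'],2),'yaw',np.degrees(np.arctan2(R[1,1],R[0,1])).round(2),s['position'].round(4),'F',s['ft_force'].round(1),'M',s['wrist_torque'].round(2),'w',s['grip_width'].round(4),s['gripper_force'].round(1))
                                                                                                                                                                                                               ^^^^^^^^^^^^^^^^^^^^^
AttributeError: 'float' object has no attribute 'round'
```

```bash
sed -i "s/s\['grip_width'\].round(4),s\['gripper_force'\].round(1)/s['grip_width'],s['gripper_force']/" k.py; python3 k.py; python3 - <<'E'
from h import *
im=imaging.get_image('scene'); save('grip',cv2.resize(im['pixels'][160:270,185:315],None,fx=5,fy=5,interpolation=cv2.INTER_CUBIC))
E
```

```text
t 4.42 yaw 40.02 [0.5295 0.1049 0.0303] F [1.4 4.  5.7] M [ 0.67 -0.22 -0.01] w 0.037326010093435516 59.44713631644845
knob n 29 y pct [0.1015 0.1031 0.1068] x -0.0039 z 0.0769
```

View pics/grip.png

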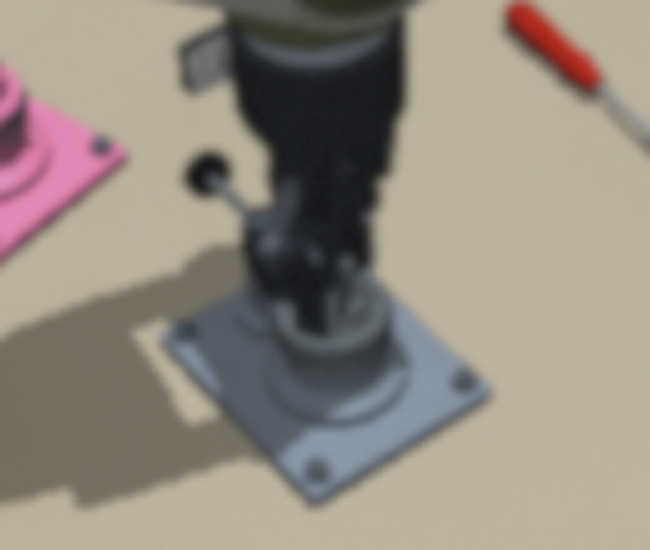

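```bash
python3 - <<'E'
from h import *
im=imaging.get_image('scene'); P=pts(im); px=im['pixels']
d=np.array([-.1405,.990])
for v in range(208,234,2):
    print(v,[ '%d:%d,%d,%d'%(px[v,u].mean(),*(((P[v,u]-[.528,.104,0])*1000).round())) for u in range(239,263,3)])
E
```

```text
208 ['93:-46,-41,166', '57:-41,-45,167', '41:-34,-45,164', '36:-16,-22,135', '30:-12,-27,136', '26:-5,-28,134', '34:20,6,91', '144:68,84,-2']
210 ['69:-47,-43,163', '46:-42,-48,165', '40:-37,-50,163', '57:31,80,13', '31:-12,-28,131', '40:15,12,82', '35:20,7,84', '139:63,75,1']
212 ['44:-48,-43,158', '32:-44,-50,161', '30:-36,-47,154', '52:27,74,13', '35:-13,-28,125', '74:14,12,75', '45:19,6,79', '143:28,8,71']
214 ['33:-45,-35,143', '28:-42,-46,151', '27:-37,-48,150', '30:-26,-40,136', '32:-14,-29,121', '65:10,3,78', '83:19,7,70', '151:56,62,1']
216 ['29:-45,-33,135', '27:-41,-42,141', '25:-37,-48,144', '27:-26,-39,129', '35:-14,-29,114', '60:7,-2,79', '90:14,-4,76', '126:26,4,62']
218 ['33:-43,-28,122', '33:-36,-29,119', '26:-36,-44,133', '27:-27,-40,124', '59:-14,-29,107', '58:4,-8,78', '86:12,-6,72', '101:23,-2,62']
220 ['63:-15,38,39', '67:-38,-32,117', '30:-33,-37,118', '31:-26,-38,116', '71:-11,-22,93', '71:2,-10,75', '93:8,-14,75', '100:19,-8,63']
222 ['77:-15,41,28', '97:-21,7,64', '33:-25,-20,92', '32:-27,-39,111', '72:-12,-22,86', '75:1,-12,69', '81:6,-18,73', '102:17,-12,62']
224 ['73:-16,40,23', '101:-23,5,61', '39:-25,-18,83', '29:-20,-24,86', '73:-12,-23,80', '81:1,-12,63', '87:6,-17,65', '100:13,-20,63']
226 ['68:-16,40,16', '89:-27,-4,64', '71:-25,-18,76', '48:-21,-24,80', '78:-12,-21,71', '98:-3,-18,64', '100:4,-20,62', '83:10,-24,61']
228 ['74:-18,36,13', '64:-27,-2,55', '92:-24,-13,63', '93:-18,-17,64', '97:-12,-21,65', '103:-5,-22,61', '87:2,-24,59', '57:9,-25,56']
230 ['83:-25,22,23', '58:-28,-3,49', '64:-24,-13,57', '76:-19,-19,60', '77:-13,-23,60', '73:-7,-25,59', '61:1,-26,55', '55:9,-26,50']
232 ['86:-27,18,21', '69:-23,8,29', '57:-24,-12,49', '61:-19,-18,52', '63:-14,-23,54', '62:-8,-27,54', '60:0,-27,49', '61:10,-23,39']
```

The fingers have closed on the crown, not the body: width is 37 mm, and depth puts the finger ends near z ≈ 0.065 although the TCP reads 0.030. I'll open without turning anything and measure the finger tips against the reported pose.

Request:
jog_arm(plan="0 0 0 0 0 0 0;0 0 0 0 0 0 0;0 0 0 0 0 0 0;0 0 0 0 0 0 0;0 0 0 0 0 0 0;0 0 0 0 0 0 0;0 0 0 0 0 0 0")

```text
time_s: 5.15
position: [0.5284, 0.1042, 0.0292]
tool_rot: [[-0.643, 0.766, -0.0], [0.766, 0.643, -0.0], [0.0, -0.0, -1.0]]
ft_force: [-0.5, -1.3, 0.1]
grip_width: 0.0855
gripper_force: 0.0
```

```bash
python3 k.py; python3 - <<'E'
from h import *
im=imaging.get_image('scene'); P=pts(im)-[.528,.104,0]; px=im['pixels']
a=np.radians(40); t=np.array([np.cos(a),np.sin(a)]); n=np.array([-t[1],t[0]])
A=P[...,:2]@t; B=P[...,:2]@n
m=(A<-.033)&(A>-.075)&(abs(B)<.02)&(P[...,2]>.02)&(im['depth']>0)
print('finger pts',m.sum())
for lo in np.arange(.02,.14,.01):
    k=m&(P[...,2]>=lo)&(P[...,2]<lo+.01)
    if k.sum(): print(lo.round(2),k.sum(),'A',A[k].min().round(3),A[k].max().round(3),'B',B[k].min().round(3),B[k].max().round(3),'grey',px[k].mean().round())
save('open',cv2.resize(px[160:270,185:315],None,fx=5,fy=5,interpolation=cv2.INTER_CUBIC))
E
```

```text
t 5.15 yaw 40.03 [0.5284 0.1042 0.0292] F [-0.5 -1.3  0.1] M [ 0.01 -0.03 -0.  ] w 0.08554896778696759 0.0
knob n 29 y pct [0.1008 0.1036 0.1054] x -0.0035 z 0.0769
finger pts 1207
0.02 6 A -0.035 -0.033 B -0.013 0.008 grey 92.0
0.07 1 A -0.049 -0.049 B -0.007 -0.007 grey 68.0
0.08 22 A -0.057 -0.047 B -0.013 0.01 grey 60.0
0.09 26 A -0.057 -0.046 B -0.013 0.006 grey 52.0
0.1 20 A -0.057 -0.044 B -0.012 0.006 grey 57.0
0.11 4 A -0.052 -0.042 B -0.013 -0.008 grey 63.0
0.12 41 A -0.074 -0.038 B -0.015 0.01 grey 42.0
0.13 69 A -0.075 -0.039 B -0.015 0.009 grey 38.0
```

View pics/open.png

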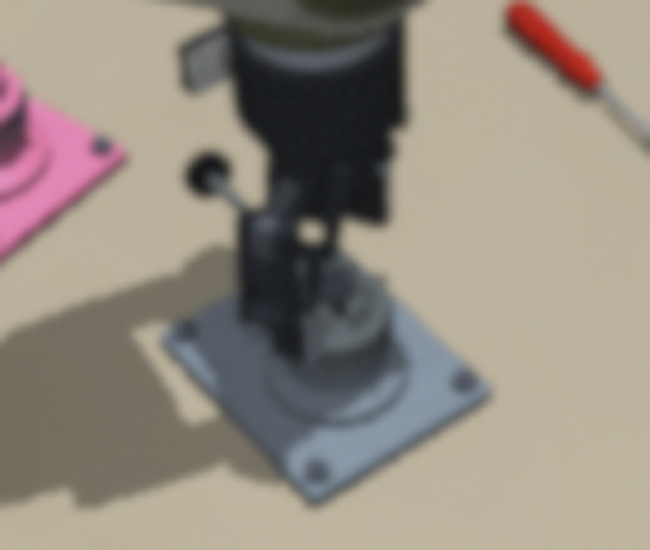

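With the fingers open, their ends sit at z ≈ 0.08, about 35 mm higher than the TCP reading implies. I'll trust camera and contact over the reading and lower 28 mm cautiously, watching force.

Request:
jog_arm(plan="0 0 0 0 0 0.5 0;0 0 0 0 0 0.5 0;0 0 0 0 0 0.5 0;0 0 0 0 0 0 0")

```text
time_s: 5.58
position: [0.5277, 0.1042, 0.0129]
tool_rot: [[-0.643, 0.766, -0.002], [0.766, 0.643, 0.0], [0.001, -0.002, -1.0]]
ft_force: [-0.3, -0.3, -0.4]
grip_width: 0.0851
gripper_force: 0.0
```

Request:
jog_arm(plan="0 0 0 0 0 0.4 0;0 0 0 0 0 0.4 0;0 0 0 0 0 0.4 0;0 0 0 0 0 0 0;0 0 0 0 0 0 0")

```text
time_s: 6.0
position: [0.5283, 0.1042, 0.002]
tool_rot: [[-0.643, 0.766, -0.0], [0.766, 0.643, -0.0], [0.0, -0.0, -1.0]]
ft_force: [0.4, -0.2, 0.2]
grip_width: 0.0857
gripper_force: 0.0
```

```bash
python3 k.py; python3 - <<'E'
from h import *
im=imaging.get_image('scene'); P=pts(im)-[.528,.104,0]; px=im['pixels']
a=np.radians(40); t=np.array([np.cos(a),np.sin(a)]); n=np.array([-t[1],t[0]])
A=P[...,:2]@t; B=P[...,:2]@n
m=(A<-.033)&(A>-.075)&(abs(B)<.02)&(P[...,2]>.02)&(im['depth']>0)
for lo in np.arange(.02,.12,.01):
    k=m&(P[...,2]>=lo)&(P[...,2]<lo+.01)
    if k.sum(): print(lo.round(2),k.sum(),'A',A[k].min().round(3),A[k].max().round(3))
E
```

```text
t 6.0 yaw 40.03 [0.5283 0.1042 0.002 ] F [ 0.4 -0.2  0.2] M [ 0.   -0.01  0.1 ] w 0.08565042919902384 0.0
knob n 27 y pct [0.1016 0.103  0.1058] x -0.0028 z 0.0773
0.02 3 A -0.035 -0.033
0.04 1 A -0.048 -0.048
0.05 9 A -0.055 -0.046
0.06 30 A -0.057 -0.043
0.07 21 A -0.057 -0.042
0.08 7 A -0.057 -0.048
0.09 21 A -0.074 -0.041
0.1 74 A -0.075 -0.034
0.11 51 A -0.075 -0.035
```

Request:
jog_arm(plan="0 0 0 0 0 0 255;0 0 0 0 0 0 255;0 0 0 0 0 0 255;0 0 0 0 0 0 255;0 0 0 0 0 0 255;0 0 0 0 0 0 255;0 0 0 0 0 0 255", grip_force=60)

```text
time_s: 6.68
position: [0.5295, 0.1049, 0.0032]
tool_rot: [[-0.643, 0.766, 0.003], [0.766, 0.643, 0.001], [-0.001, 0.003, -1.0]]
ft_force: [0.6, 4.2, 5.3]
grip_width: 0.0541
gripper_force: 62.9
```

```bash
python3 k.py
```

```text
t 6.68 yaw 40.04 [0.5295 0.1049 0.0032] F [0.6 4.2 5.3] M [ 0.81 -0.29  0.15] w 0.05409041815462892 62.91775703430176
knob n 30 y pct [0.1005 0.1025 0.1067] x -0.003 z 0.0776
```

Now on the body (54 mm, same −2 mm bias as on the crown). Turning the first 14°, which is safe.

Request:
jog_arm(plan="0 0 3 0 0 0 255;0 0 4 0 0 0 255;0 0 4 0 0 0 255;0 0 3 0 0 0 255;0 0 0 0 0 0 255;0 0 0 0 0 0 255")

```text
time_s: 7.23
position: [0.5292, 0.1047, 0.0032]
tool_rot: [[-0.438, 0.899, 0.002], [0.899, 0.438, 0.001], [-0.0, 0.003, -1.0]]
ft_force: [-0.5, 2.3, 7.6]
grip_width: 0.0544
gripper_force: 63.3
```

```bash
python3 k.py; python3 - <<'E'
from h import *
im=imaging.get_image('scene'); save('turn',cv2.resize(im['pixels'][160:270,185:315],None,fx=5,fy=5,interpolation=cv2.INTER_CUBIC))
E
```

```text
t 7.23 yaw 25.97 [0.5292 0.1047 0.0032] F [-0.5  2.3  7.6] M [ 0.5  -0.08 -0.37] w 0.054412831717359084 63.256927728652954
knob n 28 y pct [0.1015 0.1034 0.1058] x -0.0026 z 0.0765
```

View pics/turn.png

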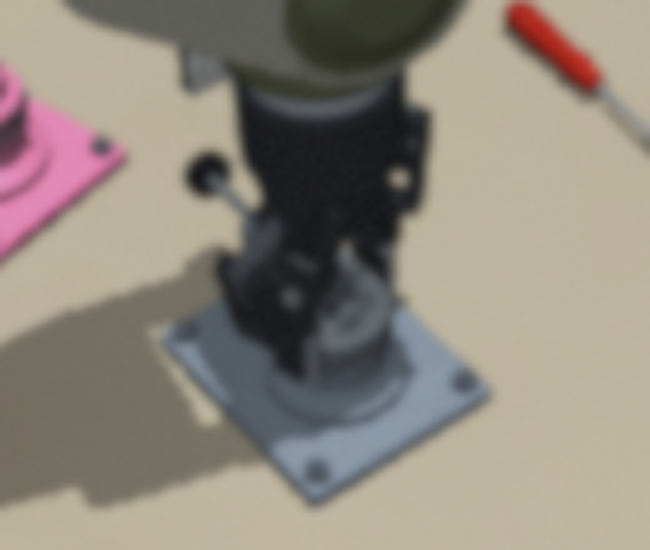

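Mz of −0.37 N m matches the nut friction, so it is turning without slip, and the knob at crop (207,175) is still out. I continue in 3° steps, which is safe inside the ±0.05 rad window, checking the knob each time.

Request:
jog_arm(plan="0 0 1.5 0 0 0 255;0 0 1.5 0 0 0 255;0 0 0 0 0 0 255")

```text
time_s: 7.58
position: [0.5291, 0.1047, 0.0031]
tool_rot: [[-0.39, 0.921, 0.002], [0.921, 0.39, 0.001], [-0.0, 0.002, -1.0]]
ft_force: [-1.6, 1.8, 6.6]
grip_width: 0.0544
gripper_force: 63.3
```

```bash
python3 k.py
```

```text
t 7.58 yaw 22.97 [0.5291 0.1047 0.0031] F [-1.6  1.8  6.6] M [ 0.45 -0.04 -0.13] w 0.05436420007771958 63.28609228134155
knob n 29 y pct [0.1018 0.1029 0.1056] x -0.0027 z 0.0765
```

Request:
jog_arm(plan="0 0 1.5 0 0 0 255;0 0 1.5 0 0 0 255;0 0 0 0 0 0 255")

```text
time_s: 7.88
position: [0.529, 0.1046, 0.0031]
tool_rot: [[-0.342, 0.94, 0.002], [0.94, 0.342, 0.0], [-0.0, 0.002, -1.0]]
ft_force: [-1.9, 1.5, 7.5]
grip_width: 0.0545
gripper_force: 63.3
```

```bash
python3 k.py
```

```text
t 7.88 yaw 19.97 [0.529  0.1046 0.0031] F [-1.9  1.5  7.5] M [ 0.41 -0.03 -0.11] w 0.0544616378619076 63.3094596862793
knob n 28 y pct [0.1013 0.103  0.1057] x -0.0032 z 0.0766
```

Request:
jog_arm(plan="0 0 1.5 0 0 0 255;0 0 1.5 0 0 0 255;0 0 0 0 0 0 255")

```text
time_s: 8.18
position: [0.5289, 0.1046, 0.0032]
tool_rot: [[-0.292, 0.956, 0.002], [0.956, 0.292, 0.0], [-0.0, 0.002, -1.0]]
ft_force: [-1.7, 0.4, 7.2]
grip_width: 0.0543
gripper_force: 63.3
```

```bash
python3 k.py
```

```text
t 8.18 yaw 16.97 [0.5289 0.1046 0.0032] F [-1.7  0.4  7.2] M [ 0.36  0.   -0.18] w 0.05433422624971612 63.33871364593506
knob n 28 y pct [0.1009 0.1028 0.1065] x -0.004 z 0.0764
```

Request:
jog_arm(plan="0 0 1.5 0 0 0 255;0 0 1.5 0 0 0 255;0 0 0 0 0 0 255")

```text
time_s: 8.48
position: [0.5288, 0.1046, 0.0031]
tool_rot: [[-0.241, 0.97, 0.002], [0.97, 0.241, 0.0], [-0.0, 0.002, -1.0]]
ft_force: [-2.3, 1.5, 7.8]
grip_width: 0.0542
gripper_force: 63.4
```

```bash
python3 k.py
```

```text
t 8.48 yaw 13.97 [0.5288 0.1046 0.0031] F [-2.3  1.5  7.8] M [ 0.28  0.09 -0.14] w 0.054153067217880095 63.366758823394775
knob n 27 y pct [0.1002 0.1021 0.1052] x -0.0035 z 0.0771
```

Request:
jog_arm(plan="0 0 1.5 0 0 0 255;0 0 1.5 0 0 0 255;0 0 0 0 0 0 255")

```text
time_s: 8.78
position: [0.5287, 0.1045, 0.0032]
tool_rot: [[-0.19, 0.982, 0.001], [0.982, 0.19, 0.0], [-0.0, 0.002, -1.0]]
ft_force: [-2.8, 1.8, 7.3]
grip_width: 0.0542
gripper_force: 63.4
```

```bash
python3 k.py
```

```text
t 8.78 yaw 10.97 [0.5287 0.1045 0.0032] F [-2.8  1.8  7.3] M [ 0.25  0.19 -0.12] w 0.05424480458429044 63.40855121612549
knob n 30 y pct [0.097  0.0989 0.1022] x -0.0041 z 0.0765
```

The knob is starting to move in. I hold and re-check.

Request:
jog_arm(plan="0 0 0 0 0 0 255;0 0 0 0 0 0 255")

```text
time_s: 9.0
position: [0.5287, 0.1046, 0.0031]
tool_rot: [[-0.191, 0.982, 0.001], [0.982, 0.191, 0.001], [0.0, 0.001, -1.0]]
ft_force: [-2.5, 1.3, 8.7]
grip_width: 0.0543
gripper_force: 63.4
```

```bash
python3 k.py
```

```text
t 9.0 yaw 11.0 [0.5287 0.1046 0.0031] F [-2.5  1.3  8.7] M [ 0.28  0.23 -0.25] w 0.05426050111028704 63.39229702949524
knob n 28 y pct [0.096  0.0971 0.101 ] x -0.0043 z 0.0767
```

Request:
jog_arm(plan="0 0 0 0 0 0 255;0 0 0 0 0 0 255;0 0 0 0 0 0 255;0 0 0 0 0 0 255")

```text
time_s: 9.38
position: [0.5287, 0.1046, 0.0032]
tool_rot: [[-0.191, 0.982, 0.001], [0.982, 0.191, 0.001], [0.0, 0.001, -1.0]]
ft_force: [-2.9, 0.8, 9.0]
grip_width: 0.054
gripper_force: 63.4
```

```bash
python3 k.py; python3 - <<'E'
from h import *
im=imaging.get_image('scene'); save('snap',cv2.resize(im['pixels'][160:270,185:315],None,fx=5,fy=5,interpolation=cv2.INTER_CUBIC))
E
```

```text
t 9.38 yaw 11.0 [0.5287 0.1046 0.0032] F [-2.9  0.8  9. ] M [ 0.29  0.26 -0.25] w 0.0540383950839809 63.39443564414978
knob n 30 y pct [0.0955 0.0972 0.1012] x -0.0041 z 0.0768
```

View pics/snap.png

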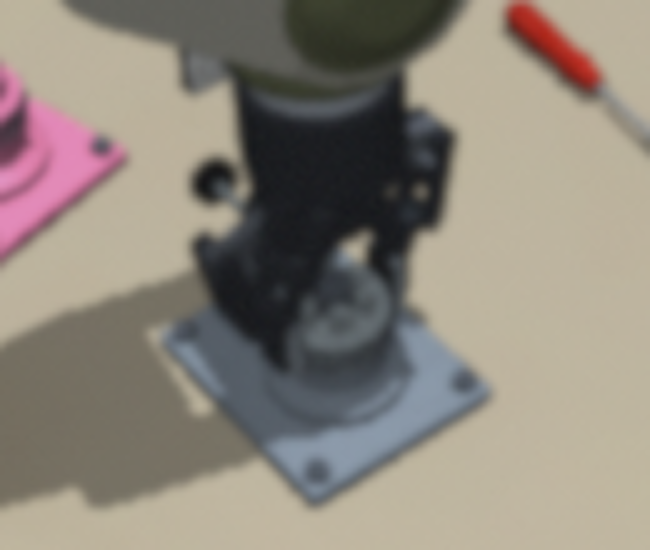

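The knob has moved in only about 6 mm, so the pin tip is just starting into the slot mouth. I advance gently.

Request:
jog_arm(plan="0 0 0.8 0 0 0 255;0 0 0 0 0 0 255;0 0 0 0 0 0 255;0 0 0 0 0 0 255")

```text
time_s: 9.82
position: [0.5287, 0.1046, 0.0031]
tool_rot: [[-0.178, 0.984, 0.001], [0.984, 0.178, 0.0], [0.0, 0.001, -1.0]]
ft_force: [-3.1, 1.1, 8.5]
grip_width: 0.0544
gripper_force: 63.4
```

```bash
python3 k.py
```

```text
t 9.82 yaw 10.23 [0.5287 0.1046 0.0031] F [-3.1  1.1  8.5] M [ 0.3   0.17 -0.07] w 0.0543605466135721 63.404778242111206
knob n 27 y pct [0.0946 0.0954 0.099 ] x -0.0039 z 0.0771
```

Request:
jog_arm(plan="0 0 0.7 0 0 0 255;0 0 0 0 0 0 255;0 0 0 0 0 0 255;0 0 0 0 0 0 255")

```text
time_s: 10.2
position: [0.5287, 0.1046, 0.0031]
tool_rot: [[-0.166, 0.986, 0.001], [0.986, 0.166, 0.0], [0.0, 0.001, -1.0]]
ft_force: [-3.1, 0.8, 7.9]
grip_width: 0.0541
gripper_force: 63.4
```

```bash
python3 k.py; python3 - <<'E'
from h import *
im=imaging.get_image('scene'); 
for r in models.tip_of('scene','knob_face')[:3]: print(r['at'],r['confidence'],ray(im,*r['at'],.069))
E
```

```text
t 10.2 yaw 9.54 [0.5287 0.1046 0.0031] F [-3.1  0.8  7.9] M [0.25 0.18 0.04] w 0.05408841249840828 63.41346502304077
knob n 28 y pct [0.0931 0.0953 0.0984] x -0.0037 z 0.0783
[259.4, 280.1] 0.9 [ 0.46097708 -0.05631485  0.069     ]
[225.8, 194.8] 0.45 [0.51262556 0.21064406 0.069     ]
[151.5, 161.1] 0.43 [0.39542587 0.43674942 0.069     ]
```

```bash
python3 - <<'E'
from h import *
im=imaging.get_image('scene'); T=np.linalg.inv(im['world_from_camera']); f=210/np.tan(np.radians(im['fov_y']/2))
for k in (0,6,8,19,40):
    y=.107-k/1000; c=T@[.528-.1405*y,.104+.99*y,.069,1]; print(k,c[0]/c[2]*f+im['cx'],c[1]/c[2]*f+im['cy'])
x=im['pixels'][185:205,215:245]; g=x.max(-1); d=g<60; v,u=np.nonzero(d[:,:18]); print(u.mean()+215,v.mean()+185)
save('knob',cv2.resize(im['pixels'][180:215,210:255],None,fx=14,fy=14,interpolation=cv2.INTER_CUBIC))
E
```

```text
0 226.04607375552854 194.9204579060811
6 227.3818786192078 196.2063490046853
8 227.82908387980953 196.6368439665564
19 230.30620443953111 199.02140429009205
40 235.1189977914442 203.65436251544304
227.22222222222223 195.59259259259258
```

View pics/knob.png

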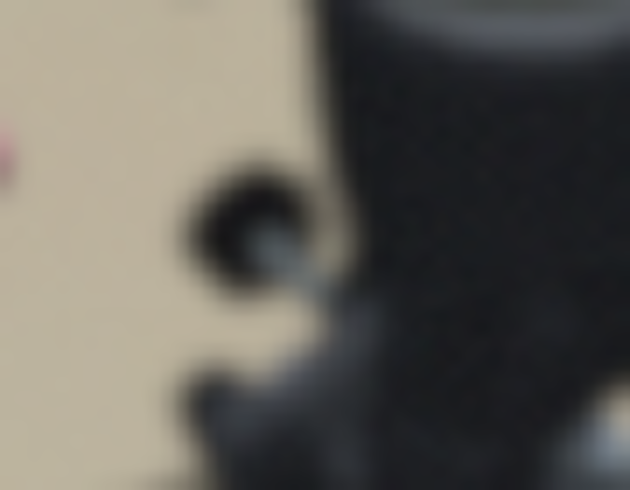

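Request:
jog_arm(plan="0 0 0.7 0 0 0 255;0 0 0 0 0 0 255;0 0 0 0 0 0 255")

```text
time_s: 10.65
position: [0.5286, 0.1045, 0.0032]
tool_rot: [[-0.154, 0.988, 0.001], [0.988, 0.154, 0.0], [0.0, 0.001, -1.0]]
ft_force: [-2.8, 0.7, 8.2]
grip_width: 0.0544
gripper_force: 63.4
```

```bash
python3 k.py
```

```text
t 10.65 yaw 8.84 [0.5286 0.1045 0.0032] F [-2.8  0.7  8.2] M [0.3  0.19 0.03] w 0.054422528020159365 63.42162251472473
knob n 32 y pct [0.0933 0.0952 0.0979] x -0.0031 z 0.0764
```

Request:
jog_arm(plan="0 0 0.7 0 0 0 255;0 0 0 0 0 0 255;0 0 0 0 0 0 255")

```text
time_s: 10.95
position: [0.5286, 0.1046, 0.0032]
tool_rot: [[-0.142, 0.99, 0.001], [0.99, 0.142, 0.0], [0.0, 0.001, -1.0]]
ft_force: [-3.6, 2.5, 8.0]
grip_width: 0.0543
gripper_force: 63.4
```

```bash
cat > ph.py <<'E'
from h import *
# slot phase from visible crown sector in scene view (front half), matched by rendering-free 6-fold profile
im=imaging.get_image('scene'); o=np.array([.528,.105]); T=np.linalg.inv(im['world_from_camera']); f=210/np.tan(np.radians(im['fov_y']/2)); g=cv2.cvtColor(im['pixels'],cv2.COLOR_RGB2GRAY).astype(np.float32)
th=np.arange(-150,31,6.); 
for z,r in [(.076,.014),(.076,.017),(.072,.020)]:
    a=np.radians(th+8); w=np.stack([o[0]+r*np.cos(a),o[1]+r*np.sin(a),np.full_like(a,z),np.ones_like(a)]); c=T@w
    u=(c[0]/c[2]*f+im['cx']).astype(np.float32); v=(c[1]/c[2]*f+im['cy']).astype(np.float32)
    print(z,r,[f'{int(t)}:{p:.0f}' for t,p in zip(th,cv2.remap(g,u[None],v[None],cv2.INTER_CUBIC)[0])])
E
python3 k.py; python3 ph.py
```

```text
t 10.95 yaw 8.14 [0.5286 0.1046 0.0032] F [-3.6  2.5  8. ] M [0.28 0.19 0.06] w 0.05434810086916303 63.4256637096405
knob n 33 y pct [0.0902 0.0914 0.0939] x -0.0009 z 0.0761
0.076 0.014 ['-150:57', '-144:57', '-138:62', '-132:71', '-126:79', '-120:84', '-114:86', '-108:82', '-102:76', '-96:69', '-90:65', '-84:64', '-78:68', '-72:74', '-66:82', '-60:87', '-54:89', '-48:89', '-42:88', '-36:86', '-30:86', '-24:85', '-18:86', '-12:88', '-6:89', '0:90', '6:93', '12:94', '18:97', '24:100', '30:105']
0.076 0.017 ['-150:66', '-144:65', '-138:69', '-132:77', '-126:85', '-120:90', '-114:93', '-108:91', '-102:85', '-96:80', '-90:76', '-84:75', '-78:78', '-72:84', '-66:90', '-60:94', '-54:95', '-48:97', '-42:97', '-36:96', '-30:93', '-24:90', '-18:90', '-12:92', '-6:97', '0:103', '6:106', '12:114', '18:118', '24:123', '30:126']
0.072 0.02 ['-150:88', '-144:94', '-138:93', '-132:87', '-126:83', '-120:82', '-114:82', '-108:84', '-102:89', '-96:94', '-90:94', '-84:90', '-78:83', '-72:79', '-66:81', '-60:84', '-54:89', '-48:93', '-42:98', '-36:101', '-30:102', '-24:99', '-18:94', '-12:90', '-6:87', '0:92', '6:99', '12:106', '18:112', '24:117', '30:121']
```

The crown profile shows dark slots at about −146°, −86° and −25° in the stand frame, so the nut is still roughly 4° short of mid-slot. The pin is working its way in. Continuing.

Request:
jog_arm(plan="0 0 0.8 0 0 0 255;0 0 0 0 0 0 255;0 0 0 0 0 0 255")

```text
time_s: 11.3
position: [0.5286, 0.1045, 0.0031]
tool_rot: [[-0.128, 0.992, 0.001], [0.992, 0.128, 0.0], [0.0, 0.001, -1.0]]
ft_force: [-2.8, 1.1, 7.8]
grip_width: 0.0546
gripper_force: 63.4
```

```bash
python3 k.py; python3 ph.py
```

```text
t 11.3 yaw 7.34 [0.5286 0.1045 0.0031] F [-2.8  1.1  7.8] M [0.24 0.18 0.04] w 0.05457371558547789 63.43485116958618
knob n 33 y pct [0.086  0.0876 0.0913] x -0.003 z 0.0768
0.076 0.014 ['-150:57', '-144:58', '-138:63', '-132:73', '-126:81', '-120:85', '-114:84', '-108:81', '-102:75', '-96:68', '-90:64', '-84:63', '-78:67', '-72:74', '-66:81', '-60:85', '-54:87', '-48:88', '-42:88', '-36:86', '-30:85', '-24:85', '-18:85', '-12:87', '-6:88', '0:88', '6:91', '12:93', '18:96', '24:100', '30:104']
0.076 0.017 ['-150:65', '-144:66', '-138:72', '-132:80', '-126:86', '-120:90', '-114:91', '-108:90', '-102:85', '-96:79', '-90:75', '-84:74', '-78:76', '-72:81', '-66:87', '-60:91', '-54:94', '-48:96', '-42:96', '-36:95', '-30:93', '-24:91', '-18:92', '-12:94', '-6:99', '0:105', '6:108', '12:114', '18:118', '24:123', '30:126']
0.072 0.02 ['-150:88', '-144:94', '-138:94', '-132:88', '-126:83', '-120:82', '-114:84', '-108:86', '-102:90', '-96:94', '-90:94', '-84:89', '-78:82', '-72:79', '-66:81', '-60:83', '-54:88', '-48:93', '-42:97', '-36:100', '-30:100', '-24:98', '-18:94', '-12:90', '-6:89', '0:95', '6:103', '12:108', '18:112', '24:117', '30:121']
```

Request:
jog_arm(plan="0 0 0 0 0 0 255;0 0 0 0 0 0 255;0 0 0 0 0 0 255;0 0 0 0 0 0 255;0 0 0 0 0 0 255")

```text
time_s: 11.82
position: [0.5286, 0.1045, 0.0032]
tool_rot: [[-0.128, 0.992, 0.001], [0.992, 0.128, 0.0], [0.0, 0.001, -1.0]]
ft_force: [-2.7, 1.7, 8.0]
grip_width: 0.0544
gripper_force: 63.4
```

```bash
python3 k.py
```

```text
t 11.82 yaw 7.34 [0.5286 0.1045 0.0032] F [-2.7  1.7  8. ] M [0.25 0.18 0.06] w 0.05437285985562355 63.433427810668945
knob n 33 y pct [0.0862 0.0873 0.0904] x -0.0023 z 0.0772
```

Request:
jog_arm(plan="0 0 0.7 0 0 0 255;0 0 0 0 0 0 255;0 0 0 0 0 0 255")

```text
time_s: 12.12
position: [0.5286, 0.1045, 0.0032]
tool_rot: [[-0.116, 0.993, 0.001], [0.993, 0.116, 0.0], [0.0, 0.001, -1.0]]
ft_force: [-3.5, 2.0, 8.9]
grip_width: 0.0546
gripper_force: 63.4
```

```bash
python3 k.py
```

```text
t 12.12 yaw 6.65 [0.5286 0.1045 0.0032] F [-3.5  2.   8.9] M [0.27 0.16 0.09] w 0.05457132248379552 63.44109535217285
knob n 34 y pct [0.085  0.0864 0.0891] x -0.0028 z 0.0772
```

Request:
jog_arm(plan="0 0 0.7 0 0 0 255;0 0 0 0 0 0 255;0 0 0 0 0 0 255")

```text
time_s: 12.42
position: [0.5285, 0.1045, 0.0031]
tool_rot: [[-0.104, 0.995, 0.001], [0.995, 0.104, 0.0], [0.0, 0.001, -1.0]]
ft_force: [-4.0, 0.9, 9.4]
grip_width: 0.0543
gripper_force: 63.4
```

```bash
python3 k.py; python3 ph.py | sed -n 2,3p
```

```text
t 12.42 yaw 5.95 [0.5285 0.1045 0.0031] F [-4.   0.9  9.4] M [0.27 0.23 0.1 ] w 0.05429651482888851 63.44609498977661
knob n 38 y pct [0.0841 0.0857 0.0877] x -0.0024 z 0.0764
0.076 0.017 ['-150:64', '-144:66', '-138:72', '-132:80', '-126:87', '-120:91', '-114:91', '-108:89', '-102:83', '-96:76', '-90:72', '-84:73', '-78:78', '-72:83', '-66:88', '-60:91', '-54:94', '-48:96', '-42:96', '-36:95', '-30:93', '-24:90', '-18:91', '-12:94', '-6:99', '0:106', '6:109', '12:115', '18:118', '24:123', '30:124']
0.072 0.02 ['-150:88', '-144:94', '-138:92', '-132:85', '-126:82', '-120:82', '-114:83', '-108:85', '-102:90', '-96:94', '-90:92', '-84:85', '-78:80', '-72:78', '-66:80', '-60:84', '-54:89', '-48:94', '-42:97', '-36:99', '-30:99', '-24:97', '-18:93', '-12:90', '-6:88', '0:95', '6:104', '12:110', '18:114', '24:117', '30:120']
```

Request:
jog_arm(plan="0 0 0.6 0 0 0 255;0 0 0 0 0 0 255;0 0 0 0 0 0 255")

```text
time_s: 12.77
position: [0.5285, 0.1045, 0.0032]
tool_rot: [[-0.093, 0.996, 0.001], [0.996, 0.093, 0.0], [0.0, 0.001, -1.0]]
ft_force: [-4.2, 0.1, 8.9]
grip_width: 0.0544
gripper_force: 63.5
```

```bash
python3 k.py; python3 ph.py | sed -n 2,3p
```

```text
t 12.77 yaw 5.35 [0.5285 0.1045 0.0032] F [-4.2  0.1  8.9] M [0.21 0.2  0.14] w 0.05439520010837777 63.451770544052124
knob n 37 y pct [0.0832 0.0857 0.0874] x -0.0028 z 0.0767
0.076 0.017 ['-150:65', '-144:66', '-138:72', '-132:79', '-126:87', '-120:91', '-114:91', '-108:88', '-102:82', '-96:75', '-90:71', '-84:73', '-78:78', '-72:84', '-66:88', '-60:91', '-54:93', '-48:94', '-42:94', '-36:93', '-30:92', '-24:90', '-18:90', '-12:94', '-6:101', '0:110', '6:112', '12:116', '18:120', '24:124', '30:124']
0.072 0.02 ['-150:89', '-144:94', '-138:92', '-132:85', '-126:81', '-120:81', '-114:82', '-108:85', '-102:90', '-96:93', '-90:91', '-84:85', '-78:80', '-72:78', '-66:80', '-60:84', '-54:89', '-48:93', '-42:97', '-36:99', '-30:99', '-24:97', '-18:93', '-12:90', '-6:89', '0:96', '6:108', '12:114', '18:116', '24:119', '30:121']
```

The knob has stopped moving in (snapped) and the crown slot sits at about −88.5°, near mid. Releasing, lifting clear, and checking with both cameras.

Request:
jog_arm(plan="0 0 0 0 0 0 0;0 0 0 0 0 0 0;0 0 0 0 0 0 0;0 0 0 0 0 0 0;0 0 0 0 0 0 0;0 0 0 0 0 0 0")

```text
time_s: 13.37
position: [0.5284, 0.1042, 0.0021]
tool_rot: [[-0.093, 0.996, -0.0], [0.996, 0.093, 0.0], [0.0, -0.0, -1.0]]
ft_force: [-0.5, 0.4, -0.1]
grip_width: 0.0853
gripper_force: 0.0
```

Request:
jog_arm(plan="0 0 0 0 0 -1.5 0;0 0 0 0 0 -2 0;0 0 0 0 0 -3 0;0 0 0 0 0 -3 0;0 0 0 0 0 -3 0;0 0 0 -3 0 -1 0;0 0 0 -3 0 0 0;0 0 0 -3 0 0 0;0 0 0 -3 0 0 0;0 0 0 -3 0 0 0")

```text
time_s: 14.2
position: [0.5422, -0.0465, 0.1373]
tool_rot: [[-0.093, 0.996, 0.0], [0.996, 0.093, -0.0], [-0.0, 0.0, -1.0]]
ft_force: [0.3, -1.1, -0.3]
grip_width: 0.0853
gripper_force: 0.0
```

```bash
python3 k.py; python3 ph.py | sed -n 2,3p; python3 - <<'E'
from h import *
im=imaging.get_image('top'); save('t2',np.hstack([cv2.resize(im['pixels'][205:275,215:315],(800,560),interpolation=cv2.INTER_CUBIC)]))
P=pts(im); d=np.array([-.1405,.990]); y=(P[...,:2]-[.528,.104])@d; x=(P[...,:2]-[.528,.104])@[.99,.1405]
m=(abs(x)<.018)&(y>.066)&(y<.125)&(P[...,2]>.05)&(P[...,2]<.095)&(im['pixels'].max(-1)<60)
print('top knob',m.sum(),np.percentile(y[m],[5,50,95]),np.median(x[m]))
E
```

```text
t 14.2 yaw 5.34 [ 0.5422 -0.0465  0.1373] F [ 0.3 -1.1 -0.3] M [-0.06 -0.01 -0.02] w 0.08531546728485749 0.0
knob n 23 y pct [0.0837 0.0849 0.0869] x -0.0051 z 0.078
0.076 0.017 ['-150:81', '-144:86', '-138:97', '-132:110', '-126:122', '-120:131', '-114:136', '-108:133', '-102:122', '-96:104', '-90:86', '-84:81', '-78:81', '-72:85', '-66:83', '-60:81', '-54:73', '-48:65', '-42:59', '-36:55', '-30:56', '-24:64', '-18:78', '-12:95', '-6:115', '0:134', '6:142', '12:151', '18:151', '24:151', '30:146']
0.072 0.02 ['-150:132', '-144:145', '-138:133', '-132:109', '-126:93', '-120:93', '-114:97', '-108:110', '-102:127', '-96:138', '-90:130', '-84:109', '-78:81', '-72:59', '-66:44', '-60:39', '-54:35', '-48:31', '-42:31', '-36:31', '-30:29', '-24:32', '-18:38', '-12:49', '-6:67', '0:96', '6:122', '12:141', '18:149', '24:151', '30:149']
top knob 42 [0.08653688 0.08920926 0.09325764] 0.001393153950658953
```

View pics/t2.png

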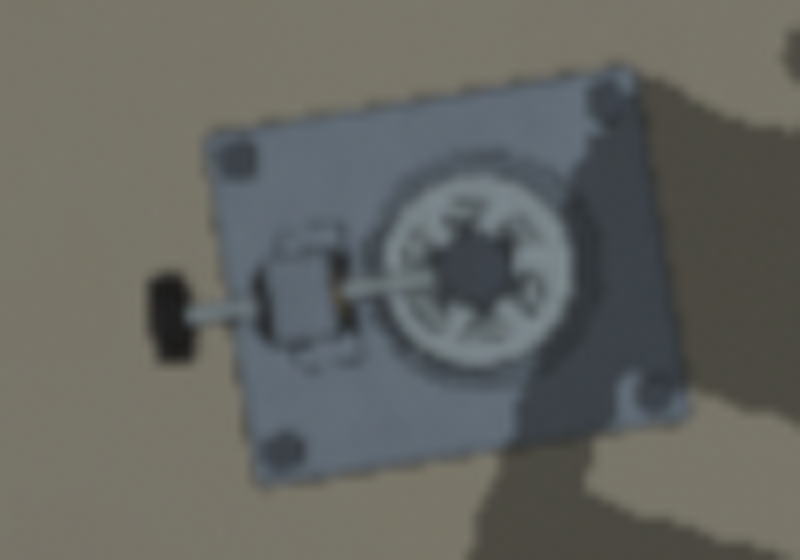

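The top view shows the pin lying in a slot and reaching the spindle, with the knob at crop (172,315). I quantify the slot-to-pin angle here.

```bash
python3 - <<'E'
from h import *
from scipy.optimize import minimize
im=imaging.get_image('top'); g=cv2.cvtColor(im['pixels'],cv2.COLOR_RGB2GRAY).astype(np.float32)
# pin direction in image by projecting the stand's y axis at z=.069
T=np.linalg.inv(im['world_from_camera']); f=210/np.tan(np.radians(im['fov_y']/2))
def pr(p): c=T@[*p,1]; return np.array([c[0]/c[2]*f+im['cx'],c[1]/c[2]*f+im['cy']])
c0=pr((.528,.104,.076)); pa=pr((.528-.1405*.08,.104+.99*.08,.076))-c0; ang=np.degrees(np.arctan2(pa[1],pa[0]))
# measured pin/shaft line: bright thin ridge, from crop pixels
q=np.array([[190,315],[430,278]])/8; m=q[0]-q[1]; print('pin angle proj',ang,'crop',np.degrees(np.arctan2(m[1],m[0])),'centre proj',c0)
pang=np.degrees(np.arctan2(m[1],m[0]))
th=np.arange(0,360,2.)
for c in [c0,np.array([274.4,238.7]),np.array([274.4,239.2]),np.array([274.9,238.7])]:
    out=[]
    for r in (5.,6.,7.,8.):
        a=np.radians(th); p=cv2.remap(g,(c[0]+r*np.cos(a)).astype(np.float32)[None],(c[1]+r*np.sin(a)).astype(np.float32)[None],cv2.INTER_CUBIC)[0]
        k=abs((th-pang+180)%360-180)>25
        A=np.stack([np.ones(k.sum()),np.cos(a[k]),np.sin(a[k]),np.cos(2*a[k]),np.sin(2*a[k]),np.cos(6*a[k]),np.sin(6*a[k])],1); s=np.linalg.lstsq(A,p[k],rcond=None)[0]
        bright=np.degrees(np.arctan2(s[6],s[5]))/6
        out.append((r,round(np.hypot(s[5],s[6]),1),'bright-pin',round((bright-pang+30)%60-30,1)))
    print(c.round(1),out)
E
```

```text
pin angle proj 170.7605598383754 crop 171.235899172122 centre proj [275.05433577 238.70554235]
[275.1 238.7] [(5.0, np.float64(8.6), 'bright-pin', np.float64(-3.9)), (6.0, np.float64(8.9), 'bright-pin', np.float64(-6.5)), (7.0, np.float64(10.3), 'bright-pin', np.float64(-5.3)), (8.0, np.float64(8.9), 'bright-pin', np.float64(-2.4))]
[274.4 238.7] [(5.0, np.float64(17.9), 'bright-pin', np.float64(-2.9)), (6.0, np.float64(20.1), 'bright-pin', np.float64(-4.6)), (7.0, np.float64(13.1), 'bright-pin', np.float64(-4.8)), (8.0, np.float64(10.9), 'bright-pin', np.float64(-1.9))]
[274.4 239.2] [(5.0, np.float64(14.9), 'bright-pin', np.float64(-3.8)), (6.0, np.float64(15.2), 'bright-pin', np.float64(-5.1)), (7.0, np.float64(12.9), 'bright-pin', np.float64(-5.9)), (8.0, np.float64(11.6), 'bright-pin', np.float64(-5.0))]
[274.9 238.7] [(5.0, np.float64(11.1), 'bright-pin', np.float64(-3.7)), (6.0, np.float64(11.7), 'bright-pin', np.float64(-5.8)), (7.0, np.float64(11.2), 'bright-pin', np.float64(-5.3)), (8.0, np.float64(9.6), 'bright-pin', np.float64(-2.2))]
```

Lighting may bias the intensity, so I fit the slot phase from the top depth (14 mm relief) instead.

```bash
cat > dp.py <<'E'
from h import *
from scipy.optimize import minimize
from scipy.ndimage import gaussian_filter
def crown(cam,n=6):
    ims=[imaging.get_image(cam) for _ in range(n)]
    im=dict(ims[0]); im['depth']=np.median([i['depth'] for i in ims],0).astype(np.float32)
    P=pts(im); x=(P[...,:2]-[.528,.104])@[.99,.1405]; y=(P[...,:2]-[.528,.104])@[-.1405,.99]
    m=(np.hypot(x,y)<.034)&(im['depth']>0)&(P[...,2]>.035)
    return x[m],y[m],P[...,2][m]
X,Y,Z=crown('top'); print(len(X))
def model(p,S=5):
    cx,cy,ph,zo,bl=p
    # soft-edged height model, stand frame; ph = cw angle still to go
    dx,dy=X-cx,Y-cy; r=np.hypot(dx,dy); a=np.degrees(np.arctan2(dy,dx))-90-ph
    d=(a+30)%60-30; lat=abs(r*np.sin(np.radians(d)))
    s=lambda v:1/(1+np.exp(-np.clip(v/bl,-40,40)))
    h=.022+.040*s(.028-r); h=h+(.014*s(.020-r)*s(lat-.004))*s(r-.0105)+.016*s(.0105-r)
    return h+zo,r
def cost(p):
    h,r=model(p); k=(abs(X-p[0])>.005)|(Y-p[1]<0); e=np.abs(Z-h)[k&(r<.026)]; return np.minimum(e,.008).mean()*1e3
best=[]
for ph in np.arange(-28,32,4.):
    o=minimize(cost,[0,.001,ph,.001,.0008],method='Nelder-Mead',options=dict(maxiter=1500,initial_simplex=np.array([0,.001,ph,.001,.0008])+np.vstack([np.zeros(5),np.diag([.002,.002,3,.002,.0004])])))
    best.append((round(o.fun,3),(o.x*[1e3,1e3,1,1e3,1e3]).round(2).tolist()))
print(*sorted(best)[:5],sep='\n')
E
python3 dp.py
```

```text
476
(np.float64(0.797), [0.98, 3.16, 1.57, 1.54, 0.01])
(np.float64(0.797), [0.98, 3.16, 1.57, 1.55, 0.01])
(np.float64(0.801), [0.8, 3.18, 1.93, 1.54, 0.0])
(np.float64(0.801), [0.96, 3.14, 1.51, 1.52, 0.0])
(np.float64(0.809), [0.85, 3.22, 1.58, 1.54, 0.01])dp.py:16: RuntimeWarning: divide by zero encountered in divide
  s=lambda v:1/(1+np.exp(-np.clip(v/bl,-40,40)))
```

The depth fit (0.8 mm residual) puts the slot about 1.6–2° short of mid, which is inside the ±2.9° window with the pin in. The nut is done. Next I push the knob with shut fingers: go beyond the knob at stand y ≈ 0.135 and check the tip height there.

Request:
jog_arm(plan="0 0 -2.7 0 0 0 255;0 0 0 3.5 0.09 0 255;0 0 0 3.6 0.09 0 255;0 0 0 3.6 0.09 0 255;0 0 0 3.6 0.09 0 255;0 0 0 3.6 0.09 0 255;0 0 0 3.6 0.09 0 255;0 0 0 3.6 0.09 0 255;0 0 0 3.5 0.09 0 255;0 0 0 0 0 0 255", grip_force=30)

```text
time_s: 15.53
position: [0.5079, 0.2447, 0.1372]
tool_rot: [[-0.146, 0.989, 0.0], [0.989, 0.146, 0.002], [0.002, 0.0, -1.0]]
ft_force: [-0.8, 0.4, -0.5]
grip_width: 0.0
gripper_force: 0.0
```

Request:
jog_arm(plan="0 0 0 0 0 0 255;0 0 0 0 0 2.5 255;0 0 0 0 0 2.5 255;0 0 0 0 0 2 255;0 0 0 0 0 2 255;0 0 0 0 0 1.5 255;0 0 0 0 0 0 255;0 0 0 0 0 0 255")

```text
time_s: 16.2
position: [0.5096, 0.2383, 0.0322]
tool_rot: [[-0.139, 0.99, -0.001], [0.99, 0.139, -0.0], [-0.0, -0.001, -1.0]]
ft_force: [-0.3, 0.9, 0.0]
grip_width: 0.0
gripper_force: 0.0
```

```bash
cat > f.py <<'E'
from h import *
s=env.observe(); print(s['time_s'],s['position'].round(4),s['ft_force'].round(1),s['grip_width'])
for c in ('scene','top'):
    im=imaging.get_image(c); P=pts(im); x=(P[...,:2]-[.5285,.1045])@[.99,.1405]; y=(P[...,:2]-[.5285,.1045])@[-.1405,.99]; z=P[...,2]
    m=(abs(x)<.03)&(y>.066)&(y<.17)&(z>.02)&(z<.16)&(im['pixels'].max(-1)<90)&(im['depth']>0)
    for lo in np.arange(.02,.13,.01):
        k=m&(z>=lo)&(z<lo+.01)
        if k.sum(): print(c,lo.round(2),k.sum(),'x',x[k].min().round(3),x[k].max().round(3),'y',np.percentile(y[k],[0,50,100]).round(3))
E
python3 f.py
```

```text
16.2 [0.5096 0.2383 0.0322] [-0.3  0.9  0. ] 1.7052586135864642e-05
scene 0.05 2 x -0.004 -0.001 y [0.085 0.085 0.085]
scene 0.06 14 x -0.012 0.009 y [0.083 0.085 0.131]
scene 0.07 50 x -0.014 0.011 y [0.083 0.09  0.138]
scene 0.08 45 x -0.013 0.01 y [0.083 0.124 0.142]
scene 0.09 31 x -0.014 0.011 y [0.121 0.127 0.139]
scene 0.1 25 x -0.015 0.021 y [0.122 0.124 0.128]
scene 0.11 71 x -0.03 0.026 y [0.12  0.123 0.143]
scene 0.12 69 x -0.03 0.029 y [0.119 0.124 0.144]
top 0.06 2 x 0.003 0.006 y [0.086 0.086 0.086]
top 0.07 29 x -0.012 0.013 y [0.084 0.088 0.095]
top 0.08 29 x -0.008 0.009 y [0.086 0.09  0.096]
```

Request:
jog_arm(plan="0 0 0 0 0 1.0 255;0 0 0 -0.8 0 0 255;0 0 0 -0.8 0 0 255;0 0 0 -0.6 0 0 255;0 0 0 0 0 0 255;0 0 0 0 0 0 255")

```text
time_s: 16.8
position: [0.5129, 0.2168, 0.0225]
tool_rot: [[-0.139, 0.99, 0.0], [0.99, 0.139, 0.0], [0.0, 0.0, -1.0]]
ft_force: [0.1, -0.3, -0.0]
grip_width: -0.0001
gripper_force: 0.0
```

```bash
python3 f.py | grep -v top; python3 - <<'E'
from h import *
p=env.observe()['position'][:2]-[.5285,.1045]; print('stand x,y',p@[.99,.1405],p@[-.1405,.99])
E
```

```text
16.8 [0.5129 0.2168 0.0225] [ 0.1 -0.3 -0. ] -9.941759686532675e-05
scene 0.05 2 x -0.001 -0.0 y [0.085 0.085 0.086]
scene 0.06 25 x -0.013 0.011 y [0.082 0.085 0.107]
scene 0.07 64 x -0.014 0.011 y [0.083 0.101 0.121]
scene 0.08 42 x -0.014 0.01 y [0.083 0.101 0.116]
scene 0.09 26 x -0.015 0.007 y [0.099 0.104 0.108]
scene 0.1 58 x -0.03 0.023 y [0.097 0.101 0.12 ]
scene 0.11 70 x -0.03 0.029 y [0.096 0.101 0.121]
scene 0.12 43 x -0.029 0.03 y [0.093 0.097 0.115]
stand x,y 0.00021618506139957708 0.1139107184187237
```

Request:
jog_arm(plan="0 0 0 -0.3 0 0 255;0 0 0 -0.3 0 0 255;0 0 0 -0.3 0 0 255;0 0 0 -0.2 0 0 255;0 0 0 -0.2 0 0 255;0 0 0 -0.2 0 0 255;0 0 0 -0.2 0 0 255")

```text
time_s: 17.48
position: [0.515, 0.2004, 0.0223]
tool_rot: [[-0.14, 0.99, 0.0], [0.99, 0.14, 0.0], [0.0, 0.0, -1.0]]
ft_force: [-0.1, 1.5, 1.0]
grip_width: 0.0
gripper_force: 0.7
```

```bash
python3 f.py | grep -v top | head -6
```

```text
17.4833 [0.515  0.2004 0.0223] [-0.1  1.5  1. ] 9.602057818389188e-06
scene 0.06 19 x -0.013 0.008 y [0.073 0.075 0.098]
scene 0.07 55 x -0.014 0.01 y [0.07  0.079 0.101]
scene 0.08 44 x -0.014 0.011 y [0.073 0.085 0.101]
scene 0.09 22 x -0.015 0.008 y [0.083 0.086 0.09 ]
scene 0.1 66 x -0.03 0.027 y [0.081 0.084 0.106]
```

The knob is moving in at about 1.5 N, so nothing is jammed. Continuing, slower near the end.

Request:
jog_arm(plan="0 0 0 -0.2 0 0 255;0 0 0 -0.2 0 0 255;0 0 0 -0.2 0 0 255;0 0 0 -0.2 0 0 255;0 0 0 -0.1 0 0 255;0 0 0 -0.1 0 0 255;0 0 0 0 0 0 255")

```text
time_s: 18.17
position: [0.5164, 0.1904, 0.0222]
tool_rot: [[-0.14, 0.99, 0.0], [0.99, 0.14, -0.0], [-0.0, 0.0, -1.0]]
ft_force: [-0.8, 0.9, -0.9]
grip_width: 0.0001
gripper_force: 0.6
```

Request:
jog_arm(plan="0 0 0 -0.1 0 0 255;0 0 0 0 0 0 255;0 0 0 0 0 0 255")

```text
time_s: 18.42
position: [0.5165, 0.1895, 0.0222]
tool_rot: [[-0.14, 0.99, 0.0], [0.99, 0.14, -0.0], [-0.0, -0.0, -1.0]]
ft_force: [-0.5, 1.9, 0.0]
grip_width: 0.0003
gripper_force: 0.8
```

```bash
python3 f.py | grep -v top | head -6
```

```text
18.4167 [0.5165 0.1895 0.0222] [-0.5  1.9  0. ] 0.0003295868862642504
scene 0.06 5 x -0.012 -0.009 y [0.067 0.081 0.086]
scene 0.07 29 x -0.014 0.011 y [0.066 0.077 0.092]
scene 0.08 40 x -0.014 0.006 y [0.066 0.075 0.091]
scene 0.09 21 x -0.014 0.006 y [0.072 0.074 0.08 ]
scene 0.1 65 x -0.029 0.027 y [0.07  0.074 0.092]
```

Request:
jog_arm(plan="0 0 0 -0.1 0 0 255;0 0 0 0 0 0 255")

```text
time_s: 18.68
position: [0.5166, 0.189, 0.0222]
tool_rot: [[-0.14, 0.99, -0.0], [0.99, 0.14, 0.001], [0.001, 0.0, -1.0]]
ft_force: [-0.2, 5.0, 0.3]
grip_width: -0.0001
gripper_force: 2.4
```

Request:
jog_arm(plan="0 0 0 -0.07 0 0 255;0 0 0 0 0 0 255")

```text
time_s: 18.85
position: [0.5166, 0.189, 0.0222]
tool_rot: [[-0.14, 0.99, -0.0], [0.99, 0.14, 0.002], [0.002, 0.0, -1.0]]
ft_force: [-1.4, 8.8, -0.4]
grip_width: -0.0
gripper_force: 4.5
```

Request:
jog_arm(plan="0 0 0 -0.06 0 0 255;0 0 0 0 0 0 255")

```text
time_s: 19.02
position: [0.5166, 0.189, 0.0223]
tool_rot: [[-0.14, 0.99, 0.0], [0.99, 0.14, 0.003], [0.003, 0.0, -1.0]]
ft_force: [-1.1, 11.7, -0.5]
grip_width: -0.0002
gripper_force: 6.1
```

Request:
jog_arm(plan="0 0 0 -0.05 0 0 255;0 0 0 0 0 0 255;0 0 0 0.3 0 0 255;0 0 0 1 0 0 255;0 0 0 3 0 0 255;0 0 0 3 0 0 255;0 0 0 2 0 -2 255;0 0 0 0 0 -3 255;0 0 0 0 0 -3 255;0 0 0 2 0 -2 255")

```text
time_s: 19.85
position: [0.5021, 0.2976, 0.1249]
tool_rot: [[-0.138, 0.99, 0.003], [0.99, 0.138, -0.001], [-0.001, 0.003, -1.0]]
ft_force: [0.5, -0.5, 0.1]
grip_width: 0.0001
gripper_force: 0.0
```

Request:
jog_arm(plan="0 0 0 3 0 0 255;0 0 0 3 0 0 255;0 0 0 0 0 0 255;0 0 0 0 0 0 255")

```text
time_s: 20.18
position: [0.4921, 0.3592, 0.1219]
tool_rot: [[-0.142, 0.99, -0.0], [0.99, 0.142, -0.001], [-0.001, -0.0, -1.0]]
ft_force: [0.5, 0.6, -0.5]
grip_width: 0.0
gripper_force: 0.0
```

```bash
python3 f.py; python3 dp.py 2>/dev/null| tail -3; python3 - <<'E'
from h import *
im=imaging.get_image('top'); P=pts(im); x=(P[...,:2]-[.5285,.1065])@[.99,.1405]; y=(P[...,:2]-[.5285,.1065])@[-.1405,.99]
m=(abs(x)<.005)&(y<-.008)&(y>-.05)&(P[...,2]>.03)
print([(round(a*1e3),round(b*1e3),int(c)) for a,b,c in sorted(zip(y[m],P[...,2][m],im['pixels'][m].mean(-1)))][::2])
E
```

```text
20.1833 [0.4921 0.3592 0.1219] [ 0.5  0.6 -0.5] 4.120911816778408e-05
scene 0.07 7 x -0.012 -0.001 y [0.067 0.069 0.072]
scene 0.08 5 x -0.005 0.004 y [0.067 0.067 0.069]
top 0.07 12 x -0.011 0.013 y [0.066 0.07  0.074]
top 0.08 28 x -0.009 0.008 y [0.066 0.07  0.074]
(np.float64(1.016), [0.84, 3.25, 2.15, 1.6, 0.07])
(np.float64(1.017), [0.84, 3.25, 2.14, 1.58, 0.07])
(np.float64(1.017), [0.84, 3.26, 2.17, 1.62, 0.06])
[(-38, 942, 3), (-38, 942, 12), (-38, 942, 13), (-38, 942, 15), (-38, 942, 16), (-38, 942, 17), (-38, 942, 20), (-38, 942, 21), (-38, 942, 23), (-38, 942, 23), (-38, 942, 24), (-38, 942, 24), (-38, 942, 24), (-38, 942, 25), (-38, 942, 25), (-38, 942, 26), (-38, 942, 26), (-38, 942, 26), (-38, 942, 27), (-38, 942, 28), (-38, 942, 30), (-38, 942, 30), (-38, 942, 30), (-38, 942, 30), (-38, 942, 32), (-38, 942, 33), (-38, 942, 33), (-38, 942, 34), (-38, 942, 35), (-38, 942, 36), (-38, 942, 36), (-38, 942, 38), (-38, 942, 38), (-38, 942, 38), (-38, 942, 40), (-38, 942, 40), (-38, 942, 40), (-38, 942, 40), (-38, 942, 41), (-38, 942, 41), (-38, 942, 41), (-38, 942, 41), (-38
[... 6790 characters left out ...]
38, 942, 117), (-38, 942, 117), (-38, 942, 117), (-38, 942, 117), (-38, 942, 117), (-38, 942, 117), (-38, 942, 117), (-38, 942, 117), (-38, 942, 117), (-38, 942, 118), (-38, 942, 118), (-38, 942, 118), (-38, 942, 119), (-38, 942, 120), (-38, 942, 120), (-38, 942, 123), (-38, 942, 124), (-38, 942, 126), (-38, 942, 129), (-38, 942, 130), (-38, 942, 131), (-38, 942, 138), (-38, 942, 144), (-38, 942, 144), (-28, 59, 103), (-26, 60, 117), (-25, 61, 132), (-24, 64, 131), (-23, 65, 133), (-22, 64, 132), (-21, 64, 127), (-20, 63, 122), (-19, 63, 118), (-18, 72, 104), (-16, 67, 112), (-16, 73, 99), (-14, 64, 106), (-14, 76, 98), (-12, 65, 92), (-11, 73, 90), (-10, 80, 64), (-9, 79, 67), (-9, 77, 60)]
```

The knob sits at y ≈ 0.063–0.072 once the top camera's bias is removed, so it is home. The pin shows in the far slot, and the gripper is clear of everything. Handing in.

```bash
python3 -c "
from rig import job; print(job.close_job())"
```

```text
the job is handed in; nothing more can be done
None
```

I turned the nut clockwise about 35° to its next slot, where the pin snapped in about 2° short of mid-slot (limit about 2.9°), then pushed the knob home at about 12 N or slightly more, backed the arm clear and handed the job in; no verdict came back.

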